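# Load the decorating press and slide it home

### The arm

A 7-joint arm with a two-finger parallel gripper is mounted at the origin on the work surface. World frame = base frame: x ahead of the robot, y to its left, z up, the work surface at z = 0. Lengths are in m, angles in rad, forces in N, time in s.
With the tool pointing down it reaches from about 0.425 to 0.925 m from the base axis. Payload 6.8 kg.
Tool frame: the origin (TCP) lies at the very end of the fingers, on their centre line; the grasp point (between the pads) lies 19 mm behind it; z points along the fingers, y is the line along which they close (so a half turn about z gives the same grasp; the last joint's range is limited). The gripper opens to 85 mm and grips with 20 to 120 N. Pads are 22 mm wide; open, the fingers measure 114 mm over their backs; the gripper's body (76 mm by 85 mm) begins 54 mm behind the grasp point. The pads swing forward as they close: fully open they stand 13 mm farther back than shut.
Start: joints at [-1.284, 0.477, 0.022, 1.555, -0.011, 1.109, -0.083], TCP at [0.26, 0.623, 0.231] pointing down, gripper open.
Joint ranges: [-2.96, 2.96], [-0.34, 2.1], [-1.41, 1.46], [0.24, 2.44], [-1.37, 4.51], [0.17, 1.92], [-2.96, 2.96]. Speed limits (rad/s): [2.39, 2.39, 3.14, 3.14, 3.14, 3.14, 3.14].

### API

Orientations are given as a rotation vector (axis times angle).
In Python, from bench import r gives the robot as it stands.
- The arm moves only by the shell command python3 -m jog 'ROWS' [FORCE]. ROWS is JSON, a list of rows, each an object of numbers: "fingers": the finger opening in m, from 0 to 0.0854; "x", "y", "z": the shift along the tool's x, y, z in m; "rx", "ry", "rz": the turn, a rotation vector about the tool's x, y, z in degrees. In form: [{"fingers": .., "x": .., "y": .., "z": .., "rx": .., "ry": .., "rz": ..}, ...]. A call has 1 to 8 rows; each row shifts and turns the commanded pose from where the row before left it, along the tool's axes as they then stand; what a row does not reach is not made up. A row lasts 1/8 s, in which the tool goes at most 62.5 mm and 10.7 degrees, less where a joint would pass 70% of its speed; a pose out of reach is approached as far as the arm can. A call is refused whole if a number of a shift passes 0.0625 or a number of a turn 10.7, either way. A call with a gripper value outside its range is refused whole. The fingers move at their own pace and stop on an object; FORCE is the grip in N (left out, the last holds). Time passes only in rows, so rows that do not move let the fingers close. It gives the time, the measured TCP pose, the force, the opening and the grip force at its end, in the units of the state.
- r.get_obs(): the state, without advancing time (a new reading comes with each control period).
- r.grab_frame(name): name is "scene" or "top" or "wrist"; returns (picture, depth): 420x560x3 uint8, red, green, blue; 420x560 float32, m along the optical axis (not along the pixel's ray), 0 where there is no reading.
- r.get_calibration(name): a dict with "mtx" (3x3 intrinsics, pixels), "dist" ([k1, k2, p1, p2, k3] as OpenCV has them; the pictures are not rectified), "extrinsics" (4x4, takes a point from camera to world coordinates). Camera axes: x right, y down, z forward; pixel columns grow to the right and rows downward; lengths in m; the calibration is good to about 2 mm. A picture is of the moment at which its call begins: read the wrist's pose just before it. get_calibration takes no time and is no camera call; for the wrist camera it gives the pose at the moment of the call.
- r.hand_in(): hands the job in; it is judged then, once.
Trained networks look in the newest picture that a camera, given by its name, has taken for a name from the list of things; names that differ only in an ending like _2 or _b are one class to them, and where a whole thing is asked for, a point or a joint stands for the part that bears it (a point fixed in the world has none). Each returns a list of dicts, best first, with "score" (0 to 1); they miss things now and then, are a little off and sometimes report something else, mostly with a low value. They report only what shows in the picture. A call takes as long as a camera call. They do not tell look-alikes from the thing itself.
- r.search_frame(target, camera): "xyz" ([x, y, z] in m, in world coordinates, good to about 4 mm: the middle of the surface that is visible of it).
- r.landmark_of(target, camera): "xyz" ([x, y, z] in m, in world coordinates, good to about 4 mm: a listed point, or the origin of a listed thing).
The state is a dict: "clock": time; "joints": joint angles; "qvel": joint speeds; "tau": joint torques, N m; "tcp_pos": TCP position; "orientation": TCP orientation; "contact_force": force on the tool from outside, world axes, zero at the start; "moment": the same for the moment, N m; "grip_width": finger opening in m; "gripper_force": force on a finger pad.
Only numpy, scipy, OpenCV 4.12 (cv2) and the standard library are available. Lean on these libraries where they do the work, as an engineer would, in place of code of your own. Each camera call takes 0.05 s, during which the arm holds its last target. There are 200 camera calls.

### The job

Pull the press's carriage by its red handle all the way out to its loading stop, then set the house-shaped tile gently down in the house-shaped pocket, painted face up and lying flat, and let go of it. With the tile in place, slide the carriage fully home against the stop under the press head. Leave the other tiles and everything else on the bench where they are.

Things in the scene. Friction and masses are not known exactly. Their poses are not given: they have to be found in the camera images.
- press: fixed press, turned up to 0.2 rad: grey base plate 170 (x) by 530 (y) mm with two steel rails along y, dark stop blocks 48 mm tall at both rail ends, and at its +y end a blue column (y 205 to 265 mm, 300 mm tall) with an arm that carries the head. Origin on the bench, in the middle of the rails; +y runs along the rails towards the head, +z up
- head (a point): lowest point of the press head, a terracotta-coloured dome 64 mm across, 100 mm above the bench, at y = 100 mm of the press; fixed. Above it a metal block 80 by 80 mm begins 145 mm above the bench: the hand cannot go under it. Axes as the press
- carriage (a joint): slide of the carriage along the press's +y axis, in m: 0 = pulled fully out against the loading stop, 0.16 = fully home against the stop under the head. Starts in between. About 2 N of friction plus 6 N per m/s; stays where it is left, hard stop at both ends. The carriage is an aluminium plate 120 (x) by 232 (y) mm, its top 46 mm above the bench
- handle (a point): centre of the carriage's red upright handle, 76 mm above the bench: a block 22 mm wide (x, across the rails) by 30 mm (y), reaching from 54 to 96 mm above the bench, on a dark foot 30 by 34 mm that is 10 mm high on the carriage plate. Axes as the press. 130 mm from the pocket point along -y, on the side away from the head
- pocket (a point): point on the floor of the house-shaped pocket on the carriage (blue walls, 8 x 8 mm), 46 mm above the bench. Axes as the press: the house's peak points to +y, to the head. The pocket is the tile's outline with 2 mm clearance all round; seated, the tile's origin and axes are at this point. The side walls are open at y -17 to 17 mm for the fingers. Press y is -60 mm at joint 0, 100 mm at 0.16
- house_tile: white ceramic tile shaped as a gabled house, 16 mm thick, about 0.12 kg, brown door and roof edges and two blue windows painted on its top; lies face up on the bench. Origin on the underside near the centre of mass; +y to the peak, +z up. The house walls are the sides x = -30 and 30 mm, from y = -33 to 17 mm; roof edges run at 45 degrees from there to the peak at y = 47 mm
- round_tile: white round tile, 70 mm across, 16 mm thick, yellow spot; origin at the centre of its underside. Not to be moved
- oblong_tile: white rectangular tile 50 (x) by 70 (y) mm, 16 mm thick, two green stripes; origin at the centre of its underside. Not to be moved. The three tiles lie at least 110 mm apart (centres), and any of them may be in any of the three places on the robot's right
- glaze_jar: terracotta-coloured jar with yellow lid, 68 mm across, 75 mm tall, beyond the press; origin under its centre. Not to be moved
- slip_bottle: white squeeze bottle with a red nozzle, 56 mm across, 145 mm tall, beyond the press; origin under its centre. Not to be moved
- gnome: unpainted white gnome figure with a terracotta hat, 62 mm across, 134 mm tall, beyond the press; origin under its centre. Not to be moved
- brush: brush 180 mm long, wooden handle, lying on the bench beyond the tiles; origin at its middle. Not to be moved
Not all that is in view belongs to the job. What is shaped like the house_tile but black is not meant.

How it is judged:
On the way, in this order (a step that is already met when the one before it is completed fails the run):
1. the carriage is pulled out to its loading stop (within 5 mm) (value of joint carriage below 0.005 m), for 0.2 s.
2. the house tile lies seated in the pocket, let go, with the carriage still pulled out (within 30 mm of the loading stop) (horizontal distance between house_tile and pocket below 0.004 m and z of house_tile in the frame of pocket between -0.003 and 0.0025 m and angle between the y axis of house_tile and the y axis of pocket, either way round below 0.1 rad and angle between house_tile's own z axis and vertical below 0.06 rad and contact force between the fingers and house_tile below 0.3 N and value of joint carriage below 0.03 m), for 0.3 s.
3. the carriage is slid home under the head with the tile seated (horizontal distance between house_tile and pocket below 0.004 m and z of house_tile in the frame of pocket between -0.003 and 0.0025 m and angle between the y axis of house_tile and the y axis of pocket, either way round below 0.1 rad and angle between house_tile's own z axis and vertical below 0.06 rad and value of joint carriage above 0.155 m), for 0.2 s.
At the end, for the whole second after the job is handed in: The carriage rests within 5 mm of the stop under the head, and the house tile lies in its pocket, painted face up: within 4 mm of the pocket point, underside within 2.5 mm of the pocket floor, square within 0.1 rad and flat within 0.06 rad, released and at rest (all of step 3 and contact force between the fingers and house_tile below 0.3 N and velocity of joint carriage between -0.01 and 0.01 m/s and linear speed of house_tile below 0.02 m/s); the robot touches nothing.
It fails at once if another tile, jar, bottle, figure or brush is moved by more than 30 mm (distance of any of round_tile, oblong_tile, glaze_jar, slip_bottle, gnome, brush from where it was at the start of the episode above 0.03 m).
It fails at once if the tile is dropped or pressed hard onto the carriage (over 60 N between them) (contact force between house_tile and press above 60 N).
It also fails if it takes over 69 s, if anything falls off the work surface, if the arm or the gripper's body presses on something with over 40 N, if the wrist force passes 120 N, or if a joint passes its speed limit or range.

## Working session

There is one attempt and no reset: what is moved stays moved. The work goes in short steps, Python scripts to look and compute and a shell command to move; the robot and the scene stay as the last step left them, time stands still between calls to the robot, and variables do not carry over. Pictures are saved under pics/ and viewed, at most 10 in all, crops included, and the job is handed in when it is done.

```bash
mkdir -p pics; cat > h.py <<'E'
import numpy as np, cv2
from bench import r
from scipy.spatial.transform import Rotation as R
def save(n,f):
    p,d=r.grab_frame(n); cv2.imwrite('pics/'+f,p[:,:,::-1]); return p,d
def tool(): 
    o=r.get_obs(); return np.array(o['tcp_pos']),R.from_rotvec(o['orientation'])
E
python3 - <<'E'
from h import *
np.set_printoptions(precision=4,suppress=True)
p,d=save('top','top1.png'); 
for t in ['handle','pocket','head','press','house_tile','round_tile','oblong_tile','carriage']:
    for f in (['landmark_of'] if t!='carriage' else ['search_frame']):
        print(t,[(np.round(a['xyz'],4).tolist(),round(a['score'],2)) for a in getattr(r,f)(t,'top')[:3]])
p2,d2=save('scene','scene1.png')
for t in ['handle','pocket','house_tile','press']:
    print(t,[(np.round(a['xyz'],4).tolist(),round(a['score'],2)) for a in r.landmark_of(t,'scene')[:3]])
o=r.get_obs();print(o['clock'],o['tcp_pos'],R.from_rotvec(o['orientation']).as_matrix())
cv2.imwrite('pics/a.png',cv2.resize(np.vstack([p,p2])[:,:,::-1],(440,600)) )
E
```

```text
handle [([0.6049, -0.0119, 0.0781], 0.83), ([0.5701, 0.1801, 0.1026], 0.59)]
pocket [([0.5813, 0.1186, 0.0429], 0.72)]
head [([0.5724, 0.1817, 0.1004], 0.8)]
press [([0.5922, 0.0841, -0.0023], 0.95)]
house_tile [([0.2972, -0.201, 0.0009], 0.98), ([0.4316, -0.2684, 0.0018], 0.94), ([0.3093, -0.3369, 0.0023], 0.57)]
round_tile [([0.5768, -0.2993, -0.0026], 0.61)]
oblong_tile [([0.5076, -0.4203, 0.0035], 0.87)]
carriage [([0.591, 0.0611, 0.0472], 0.94)]
handle [([0.6027, -0.0082, 0.0741], 0.78)]
pocket [([0.5824, 0.1142, 0.0455], 0.75)]
house_tile [([0.3104, -0.338, 0.0015], 0.66), ([0.2967, -0.2017, 0.0017], 0.66), ([0.4076, -0.145, 0.001], 0.57)]
press [([0.5899, 0.0838, 0.0041], 0.56), ([0.5665, 0.1861, 0.0998], 0.31)]
0.7 [0.2596 0.6231 0.2314] [[-0.923   0.3847 -0.    ]
 [ 0.3847  0.923   0.0001]
 [ 0.      0.0001 -1.    ]]
```

View pics/top1.png

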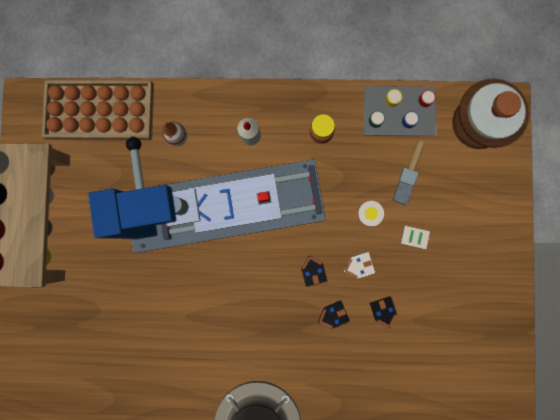

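View pics/scene1.png

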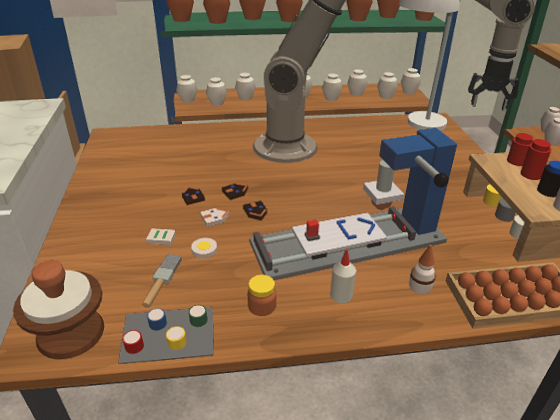

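The top view shows the white house tile at about (362, 266), with its peak to the left at (346, 268). The black look-alikes are at (314, 272), (336, 314) and (383, 311), and the red handle is at (264, 197). So the tile is the network's (0.432, -0.268) hit, and the press yaw is about 0.166.

```bash
python3 -m jog '[{"fingers":0.08,"z":-0.05,"rz":9.7},{"z":-0.05,"rz":9.7},{"z":-0.05,"rz":9.7},{"rz":9.7},{"rz":9.7},{"rz":9.5}]' 40
cat >> h.py <<'E'
np.set_printoptions(precision=4,suppress=True)
def proj(name,d,mask,zfix=None):
    c=r.get_calibration(name); v,u=np.nonzero(mask)
    n=cv2.undistortPoints(np.c_[u,v].astype(float)[:,None],c['mtx'],c['dist'])[:,0] if len(u) else np.zeros((0,2))
    T=np.array(c['extrinsics']); ray=np.c_[n,np.ones(len(n))]
    if zfix is not None:
        w=ray@T[:3,:3].T; s=(zfix-T[2,3])/w[:,2]; return T[:3,3]+w*s[:,None]
    return (ray*d[v,u][:,None])@T[:3,:3].T+T[:3,3]
E
python3 - <<'E'
from h import *
p,d=r.grab_frame('top'); hsv=cv2.cvtColor(p,cv2.COLOR_RGB2HSV)
M=np.ones(d.shape,bool); W=proj('top',d,M).reshape(*d.shape,3)
def near(c,rad): return np.hypot(W[...,0]-c[0],W[...,1]-c[1])<rad
red=(hsv[...,1]>150)&((hsv[...,0]<8)|(hsv[...,0]>172))&near((.605,-.012),.05)&(W[...,2]>.085)
print('handle',red.sum(),proj('top',d,red,.096).mean(0), W[red][:,2].mean())
car=(abs(W[...,2]-.046)<.006)&near((.59,.06),.2)
q=W[car]; print('plate',car.sum(),cv2.minAreaRect(q[:,:2].astype(np.float32)*1000))
tile=near((.4316,-.2684),.06)&(W[...,2]>.009)
tw=proj('top',d,tile,.016)
print('tile',tile.sum(),cv2.minAreaRect(tw[:,:2].astype(np.float32)*1000),tw[:,:2].mean(0), W[tile][:,2].mean())
# fit outline: pose by maximizing overlap
from scipy.optimize import minimize
poly=np.array([[-30,-33],[30,-33],[30,17],[0,47],[-30,17]],np.float32)/1000
def cost(s,ref,pts):
    a=R.from_euler('z',s[2]).as_matrix()[:2,:2]; l=(pts-s[:2])@a
    return np.mean([max(0,-cv2.pointPolygonTest(poly,(float(x),float(y)),True)) for x,y in l])
best=min((minimize(cost,[*tw[:,:2].mean(0),y],args=(0,tw[:,:2]),method='Nelder-Mead') for y in np.arange(0,6.3,.5)),key=lambda b:b.fun)
print(best.x,best.fun)
print(r.get_obs()['clock'],tool()[1].as_matrix())
E
```

```text
handle 87 [ 0.606 -0.011  0.096] 0.0952554573462768
plate 3354 ((586.0741577148438, 58.23411560058594), (246.8897247314453, 363.583740234375), 43.868499755859375)
tile 540 ((427.9029235839844, -263.5240478515625), (59.987857818603516, 77.42000579833984), 18.878341674804688) [ 0.4301 -0.269 ] 0.015460764851545005
[ 0.4302 -0.269   6.5977] 1.9154636594510617e-06
0.75 [[-0.9231  0.3847  0.    ]
 [ 0.3847  0.9231  0.    ]
 [ 0.      0.     -1.    ]]validation failed for argument at $[0]...
```

```bash
python3 -m jog '[{"fingers":0.08,"x":0,"y":0,"z":-0.05,"rx":0,"ry":0,"rz":9.7},{"fingers":0.08,"x":0,"y":0,"z":-0.05,"rx":0,"ry":0,"rz":9.7},{"fingers":0.08,"x":0,"y":0,"z":-0.05,"rx":0,"ry":0,"rz":9.7},{"fingers":0.08,"x":0,"y":0,"z":0,"rx":0,"ry":0,"rz":9.7},{"fingers":0.08,"x":0,"y":0,"z":0,"rx":0,"ry":0,"rz":9.7},{"fingers":0.08,"x":0,"y":0,"z":0,"rx":0,"ry":0,"rz":9.4},{"fingers":0.08,"x":0,"y":0,"z":0,"rx":0,"ry":0,"rz":0}]' 40
```

```text
clock: 1.62
tcp_pos: [0.2595, 0.6231, 0.3813]
orientation: [2.028, 2.399, 0.0]
contact_force: [-0.7, -0.3, 0.2]
grip_width: 0.0803
gripper_force: 0.0
```

```bash
python3 -m jog '[{"fingers":0.08,"x":-0.057,"y":0.0197,"z":0,"rx":0,"ry":0,"rz":0},{"fingers":0.08,"x":-0.057,"y":0.0197,"z":0,"rx":0,"ry":0,"rz":0},{"fingers":0.08,"x":-0.057,"y":0.0197,"z":0,"rx":0,"ry":0,"rz":0},{"fingers":0.08,"x":-0.057,"y":0.0197,"z":0,"rx":0,"ry":0,"rz":0},{"fingers":0.08,"x":-0.057,"y":0.0197,"z":0,"rx":0,"ry":0,"rz":0},{"fingers":0.08,"x":-0.057,"y":0.0197,"z":0,"rx":0,"ry":0,"rz":0},{"fingers":0.08,"x":-0.057,"y":0.0197,"z":0,"rx":0,"ry":0,"rz":0},{"fingers":0.08,"x":-0.057,"y":0.0197,"z":0,"rx":0,"ry":0,"rz":0}]' && python3 -m jog '[{"fingers":0.08,"x":-0.057,"y":0.0197,"z":0,"rx":0,"ry":0,"rz":0},{"fingers":0.08,"x":-0.057,"y":0.0197,"z":0,"rx":0,"ry":0,"rz":0},{"fingers":0.08,"x":-0.057,"y":0.0197,"z":0,"rx":0,"ry":0,"rz":0},{"fingers":0.08,"x":-0.057,"y":0.0197,"z":0,"rx":0,"ry":0,"rz":0},{"fingers":0.08,"x":0,"y":0,"z":0.06,"rx":0,"ry":0,"rz":0},{"fingers":0.08,"x":0,"y":0,"z":0.06,"rx":0,"ry":0,"rz":0},{"fingers":0.08,"x":0,"y":0,"z":0.04,"rx":0,"ry":0,"rz":0},{"fingers":0.08,"x":0,"y":0,"z":0,"rx":0,"ry":0,"rz":0}]'
python3 - <<'E'
from h import *
p,d=save('wrist','w1.png'); hsv=cv2.cvtColor(p,cv2.COLOR_RGB2HSV)
W=proj('wrist',d,np.ones(d.shape,bool)).reshape(*d.shape,3)
red=(hsv[...,1]>150)&((hsv[...,0]<8)|(hsv[...,0]>172))&(abs(W[...,2]-.096)<.006)&(np.hypot(W[...,0]-.606,W[...,1]+.011)<.05)
q=W[red]; print(red.sum(),cv2.minAreaRect(q[:,:2].astype(np.float32)*1000),q.mean(0))
t,o=tool(); c=np.array([*cv2.minAreaRect(q[:,:2].astype(np.float32))[0],.062]); print('delta tool',o.inv().apply(c-t),t)
E
```

```text
clock: 2.62
tcp_pos: [0.4908, 0.1974, 0.3817]
orientation: [2.025, 2.402, 0.002]
contact_force: [0.7, 0.2, 0.4]
grip_width: 0.08
gripper_force: 0.0
clock: 3.62
tcp_pos: [0.6033, -0.0124, 0.2186]
orientation: [-2.024, -2.397, 0.007]
contact_force: [-0.5, 0.8, 0.7]
grip_width: 0.08
gripper_force: 0.0
774 ((610.14453125, -8.95419979095459), (21.39470672607422, 28.35886573791504), 9.967041015625) [ 0.6098 -0.008   0.0978]
delta tool [0.0029 0.0059 0.1591] [ 0.6051 -0.0127  0.2211]
```

View pics/w1.png

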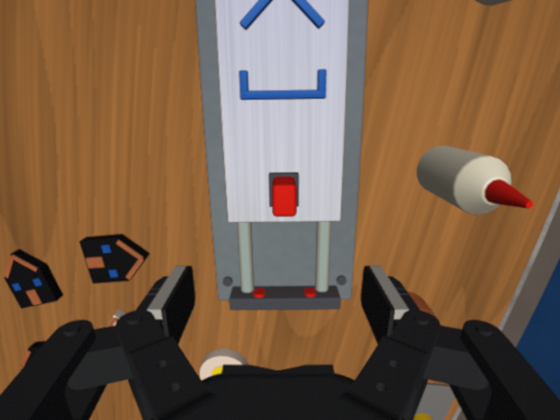

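The wrist view shows the handle at (284, 197) between the open fingers, with nothing close by. Going down to grip it.

```bash
python3 -m jog '[{"fingers":0.06,"x":0.003,"y":0.004,"z":0.04,"rx":0,"ry":0,"rz":0},{"fingers":0.06,"x":0,"y":0,"z":0.05,"rx":0,"ry":0,"rz":0},{"fingers":0.06,"x":0,"y":0,"z":0.045,"rx":0,"ry":0,"rz":0},{"fingers":0.06,"x":0,"y":0,"z":0.02,"rx":0,"ry":0,"rz":0},{"fingers":0.01,"x":0,"y":0,"z":0,"rx":0,"ry":0,"rz":0},{"fingers":0.01,"x":0,"y":0,"z":0,"rx":0,"ry":0,"rz":0},{"fingers":0.01,"x":0,"y":0,"z":0,"rx":0,"ry":0,"rz":0},{"fingers":0.01,"x":0,"y":0,"z":0,"rx":0,"ry":0,"rz":0}]' 30
```

```text
clock: 4.68
tcp_pos: [0.6077, -0.0098, 0.0684]
orientation: [-2.028, -2.397, 0.002]
contact_force: [-7.9, -1.6, 5.7]
grip_width: 0.0217
gripper_force: 30.4
```

```bash
python3 -m jog '[{"fingers":0.01,"x":-0.005,"y":-0.001,"z":0,"rx":0,"ry":0,"rz":0},{"fingers":0.01,"x":-0.015,"y":0,"z":0,"rx":0,"ry":0,"rz":0},{"fingers":0.01,"x":-0.015,"y":0,"z":0,"rx":0,"ry":0,"rz":0},{"fingers":0.01,"x":-0.015,"y":0,"z":0,"rx":0,"ry":0,"rz":0},{"fingers":0.01,"x":-0.015,"y":0,"z":0,"rx":0,"ry":0,"rz":0},{"fingers":0.01,"x":-0.015,"y":0,"z":0,"rx":0,"ry":0,"rz":0},{"fingers":0.01,"x":-0.005,"y":0,"z":0,"rx":0,"ry":0,"rz":0},{"fingers":0.01,"x":0,"y":0,"z":0,"rx":0,"ry":0,"rz":0}]'
```

```text
clock: 5.68
tcp_pos: [0.6234, -0.0946, 0.0683]
orientation: [2.028, 2.395, 0.002]
contact_force: [-1.4, -1.6, 6.8]
grip_width: 0.0215
gripper_force: 31.6
```

```bash
python3 -m jog '[{"fingers":0.01,"x":-0.003,"y":0,"z":0,"rx":0,"ry":0,"rz":0},{"fingers":0.01,"x":-0.003,"y":0,"z":0,"rx":0,"ry":0,"rz":0},{"fingers":0.01,"x":0,"y":0,"z":0,"rx":0,"ry":0,"rz":0}]'
```

```text
clock: 6.05
tcp_pos: [0.6243, -0.0993, 0.0683]
orientation: [2.028, 2.396, 0.003]
contact_force: [-1.0, 0.8, 8.2]
grip_width: 0.0216
gripper_force: 31.3
```

```bash
python3 -m jog '[{"fingers":0.01,"x":-0.002,"y":0,"z":0,"rx":0,"ry":0,"rz":0},{"fingers":0.01,"x":-0.002,"y":0,"z":0,"rx":0,"ry":0,"rz":0},{"fingers":0.01,"x":0,"y":0,"z":0,"rx":0,"ry":0,"rz":0}]'
```

```text
clock: 6.42
tcp_pos: [0.6246, -0.1011, 0.0683]
orientation: [-2.028, -2.399, -0.005]
contact_force: [-4.1, 5.7, 10.8]
grip_width: 0.0217
gripper_force: 30.9
```

```bash
python3 -m jog '[{"fingers":0.01,"x":-0.002,"y":0,"z":0,"rx":0,"ry":0,"rz":0},{"fingers":0.01,"x":-0.002,"y":0,"z":0,"rx":0,"ry":0,"rz":0},{"fingers":0.01,"x":0,"y":0,"z":0,"rx":0,"ry":0,"rz":0}]'
```

```text
clock: 6.8
tcp_pos: [0.6246, -0.1011, 0.0682]
orientation: [-2.021, -2.398, -0.008]
contact_force: [-7.8, 13.0, 16.8]
grip_width: 0.0219
gripper_force: 30.4
```

```bash
python3 -m jog '[{"fingers":0.01,"x":0.006,"y":0,"z":-0.001,"rx":0,"ry":0,"rz":0},{"fingers":0.05,"x":0,"y":0,"z":0,"rx":0,"ry":0,"rz":0},{"fingers":0.05,"x":0,"y":0,"z":0,"rx":0,"ry":0,"rz":0},{"fingers":0.05,"x":0,"y":0,"z":-0.03,"rx":0,"ry":0,"rz":0},{"fingers":0.08,"x":0,"y":0,"z":-0.06,"rx":0,"ry":0,"rz":0},{"fingers":0.08,"x":0,"y":0,"z":-0.06,"rx":0,"ry":0,"rz":0},{"fingers":0.08,"x":0.02,"y":0,"z":-0.05,"rx":0,"ry":0,"rz":0},{"fingers":0.08,"x":0,"y":0,"z":0,"rx":0,"ry":0,"rz":0}]'
python3 - <<'E'
from h import *
p,d=save('wrist','w2.png'); hsv=cv2.cvtColor(p,cv2.COLOR_RGB2HSV)
print([(np.round(a['xyz'],4),a['score']) for a in r.landmark_of('pocket','wrist')])
W=proj('wrist',d,np.ones(d.shape,bool)).reshape(*d.shape,3)
def near(c,rad): return np.hypot(W[...,0]-c[0],W[...,1]-c[1])<rad
red=(hsv[...,1]>150)&((hsv[...,0]<8)|(hsv[...,0]>172))&(abs(W[...,2]-.096)<.006)&near((.624,-.1),.05)
print('handle',red.sum(),cv2.minAreaRect(W[red][:,:2].astype(np.float32)*1000))
bl=(hsv[...,1]>130)&(abs(hsv[...,0].astype(int)-112)<12)&near((.603,.029),.085)&(W[...,2]<.08)
print('blue',bl.sum(),np.median(W[bl][:,2]),W[bl][:,2].min(),W[bl][:,2].max())
from scipy.optimize import minimize
P=np.array([[-30,-33],[30,-33],[30,17],[0,47],[-30,17]],float)
b=proj('wrist',d,bl,float(np.median(W[bl][:,2])))[:,:2]
poly=P.astype(np.float32)/1000
def cost(s):
    a=R.from_euler('z',s[2]).as_matrix()[:2,:2]; l=(b-s[:2])@a
    dd=np.array([-cv2.pointPolygonTest(poly,(float(x),float(y)),True) for x,y in l])
    return np.mean(np.minimum(abs(dd-.006),.01)**2)*1e6
bb=min((minimize(cost,[.603,.029,y],method='Nelder-Mead') for y in (.1,.17,.24)),key=lambda k:k.fun); print('pocket fit',bb.x,bb.fun)
t,o=tool(); print(t,o.as_matrix()[:,:2].T)
for v in ([.430,-.269],): print('to tile tool',o.inv().apply([v[0]-t[0],v[1]-t[1],0]))
E
```

```text
clock: 7.8
tcp_pos: [0.6224, -0.0808, 0.2718]
orientation: [2.025, 2.394, 0.009]
contact_force: [-0.1, 0.1, -0.1]
grip_width: 0.0796
gripper_force: 0.0
[(array([0.6004, 0.0293, 0.0431]), 0.78)]
handle 425 ((620.3948974609375, -99.6326675415039), (19.261417388916016, 26.682592391967773), 9.171061515808105)
blue 1173 0.04958217338305887 0.046192087696256934 0.05199192202658731
pocket fit [0.5963 0.0266 0.1823] 3.8764068066865476
[ 0.6199 -0.0815  0.2674] [[-0.1643  0.9864 -0.    ]
 [ 0.9864  0.1643  0.0006]]
to tile tool [-0.1538 -0.2181 -0.0001]
```

View pics/w2.png

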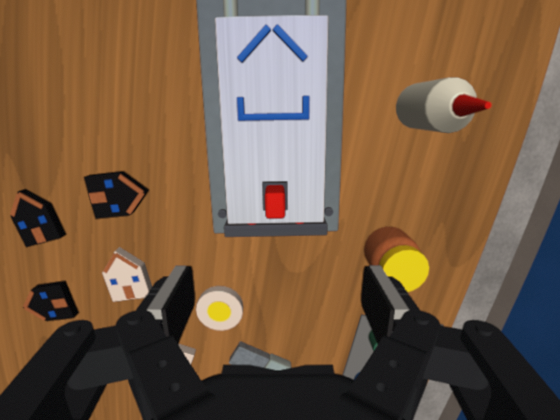

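The pocket walls show clearly at about (273, 75). The white house tile is at (126, 277), left of the round tile at (218, 309). Next I move over the tile.

```bash
python3 -m jog '[{"fingers":0.08,"x":-0.031,"y":-0.044,"z":0,"rx":0,"ry":0,"rz":0},{"fingers":0.08,"x":-0.031,"y":-0.044,"z":0,"rx":0,"ry":0,"rz":0},{"fingers":0.08,"x":-0.031,"y":-0.044,"z":0,"rx":0,"ry":0,"rz":0},{"fingers":0.08,"x":-0.031,"y":-0.044,"z":0,"rx":0,"ry":0,"rz":0},{"fingers":0.08,"x":-0.03,"y":-0.042,"z":0,"rx":0,"ry":0,"rz":0},{"fingers":0.08,"x":0,"y":0,"z":0.05,"rx":0,"ry":0,"rz":-8.8},{"fingers":0.08,"x":0,"y":0,"z":0.05,"rx":0,"ry":0,"rz":0},{"fingers":0.08,"x":0,"y":0,"z":0,"rx":0,"ry":0,"rz":0}]'
cat > fit.py <<'E'
from h import *
from scipy.optimize import minimize
poly=np.array([[-30,-33],[30,-33],[30,17],[0,47],[-30,17]],np.float32)/1000
def fittile(name,ctr,f,z=.016):
    p,d=save(name,f); hsv=cv2.cvtColor(p,cv2.COLOR_RGB2HSV)
    W=proj(name,d,np.ones(d.shape,bool)).reshape(*d.shape,3)
    m=(np.hypot(W[...,0]-ctr[0],W[...,1]-ctr[1])<.065)&(abs(W[...,2]-z)<.005)
    n,l,s,_=cv2.connectedComponentsWithStats(m.astype(np.uint8)); m=l==1+np.argmax(s[1:,4])
    cs,_=cv2.findContours(m.astype(np.uint8),cv2.RETR_EXTERNAL,cv2.CHAIN_APPROX_NONE)
    e=np.zeros(m.shape,bool); c=max(cs,key=cv2.contourArea)[:,0]; e[c[:,1],c[:,0]]=1
    b=proj(name,d,e,z)[:,:2]
    def cost(s):
        a=R.from_euler('z',s[2]).as_matrix()[:2,:2]; l=(b-s[:2])@a
        dd=np.array([cv2.pointPolygonTest(poly,(float(x),float(y)),True) for x,y in l])
        return np.mean(np.minimum(abs(dd),.006)**2)*1e6
    k=min((minimize(cost,[*b.mean(0),y],method='Nelder-Mead') for y in (.1,.3,.5)),key=lambda k:k.fun)
    return k.x,k.fun,m.sum(),np.median(W[m][:,2])
E
python3 - <<'E'
from fit import *
x,f,n,z=fittile('wrist',(.43,-.269),'w3.png'); t,o=tool()
print(x,f,n,z,t,'delta tool',o.inv().apply([x[0]-t[0],x[1]-t[1],0]),'tool yaw',np.arctan2(*o.as_matrix()[[1,0],1]))
E
```

```text
clock: 8.9
tcp_pos: [0.4263, -0.268, 0.1635]
orientation: [-1.838, -2.537, 0.006]
contact_force: [0.1, -0.2, 0.5]
grip_width: 0.08
gripper_force: 0.0
[ 0.4329 -0.2711  0.3223] 0.10696222467671421 4107 0.01840472898874118 [ 0.4283 -0.269   0.1659] delta tool [-0.0034  0.0037 -0.    ] tool yaw 0.31719416814326296
```

View pics/w3.png

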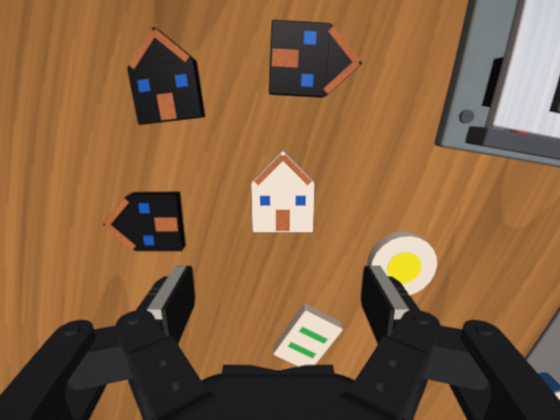

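The tile sits at pixel (283, 195), upright in the tool frame and clear of its neighbours. Its yaw matches the tool. Descending to it.

```bash
python3 -m jog '[{"fingers":0.07,"x":-0.0025,"y":0.003,"z":0.05,"rx":0,"ry":0,"rz":0},{"fingers":0.07,"x":0,"y":0,"z":0.05,"rx":0,"ry":0,"rz":0},{"fingers":0.07,"x":0,"y":0,"z":0.04,"rx":0,"ry":0,"rz":0},{"fingers":0.07,"x":0,"y":0,"z":0.015,"rx":0,"ry":0,"rz":0},{"fingers":0.07,"x":0,"y":0,"z":0.009,"rx":0,"ry":0,"rz":0},{"fingers":0.07,"x":0,"y":0,"z":0,"rx":0,"ry":0,"rz":0},{"fingers":0.07,"x":0,"y":0,"z":0,"rx":0,"ry":0,"rz":0}]'
```

```text
clock: 9.82
tcp_pos: [0.4348, -0.2709, 0.0045]
orientation: [1.839, 2.544, 0.001]
contact_force: [0.3, 0.2, -0.3]
grip_width: 0.0702
gripper_force: 0.0
```

```bash
python3 -m jog '[{"fingers":0.07,"x":0,"y":-0.001,"z":0.003,"rx":0,"ry":0,"rz":0},{"fingers":0.05,"x":0,"y":0,"z":0,"rx":0,"ry":0,"rz":0},{"fingers":0.05,"x":0,"y":0,"z":0,"rx":0,"ry":0,"rz":0},{"fingers":0.05,"x":0,"y":0,"z":0,"rx":0,"ry":0,"rz":0},{"fingers":0.05,"x":0,"y":0,"z":0,"rx":0,"ry":0,"rz":0}]' 30
```

```text
clock: 10.45
tcp_pos: [0.4329, -0.2708, 0.0007]
orientation: [-1.841, -2.546, -0.0]
contact_force: [-1.9, 0.8, 5.9]
grip_width: 0.0591
gripper_force: 32.2
```

```bash
python3 -m jog '[{"fingers":0.05,"x":0,"y":0,"z":-0.02,"rx":0,"ry":0,"rz":0},{"fingers":0.05,"x":0,"y":0,"z":-0.04,"rx":0,"ry":0,"rz":0},{"fingers":0.05,"x":0,"y":0,"z":-0.05,"rx":0,"ry":0,"rz":0},{"fingers":0.05,"x":0,"y":0,"z":-0.03,"rx":0,"ry":0,"rz":4},{"fingers":0.05,"x":0,"y":0,"z":0,"rx":0,"ry":0,"rz":4}]' && python3 -m jog '[{"fingers":0.05,"x":0.0325,"y":0.0362,"z":0,"rx":0,"ry":0,"rz":0},{"fingers":0.05,"x":0.0325,"y":0.0362,"z":0,"rx":0,"ry":0,"rz":0},{"fingers":0.05,"x":0.0325,"y":0.0362,"z":0,"rx":0,"ry":0,"rz":0},{"fingers":0.05,"x":0.0325,"y":0.0362,"z":0,"rx":0,"ry":0,"rz":0},{"fingers":0.05,"x":0.0325,"y":0.0362,"z":0,"rx":0,"ry":0,"rz":0},{"fingers":0.05,"x":0.0325,"y":0.0362,"z":0,"rx":0,"ry":0,"rz":0},{"fingers":0.05,"x":0,"y":0,"z":0,"rx":0,"ry":0,"rz":0},{"fingers":0.05,"x":0,"y":0,"z":0,"rx":0,"ry":0,"rz":0}]'
python3 - <<'E'
from fit import *
p,d=save('wrist','w4.png'); np.save('d4.npy',d); hsv=cv2.cvtColor(p,cv2.COLOR_RGB2HSV)
t,o=tool(); print(t,o.as_matrix()[:,:2].T)
W=proj('wrist',d,np.ones(d.shape,bool)).reshape(*d.shape,3)
def near(c,rad): return np.hypot(W[...,0]-c[0],W[...,1]-c[1])<rad
bl=(hsv[...,1]>130)&(abs(hsv[...,0].astype(int)-112)<12)&near((.600,.028),.085)&(abs(W[...,2]-.051)<.01)
zb=float(np.median(W[bl][:,2]));b=proj('wrist',d,bl,.054)[:,:2]
def cost(s):
    a=R.from_euler('z',s[2]).as_matrix()[:2,:2]; l=(b-s[:2])@a
    dd=np.array([-cv2.pointPolygonTest(poly,(float(x),float(y)),True) for x,y in l])
    return np.mean(np.minimum(abs(dd-.006),.01)**2)*1e6
bb=min((minimize(cost,[.603,.029,y],method='Nelder-Mead') for y in (.1,.17,.24)),key=lambda k:k.fun); print('pocket fit',bb.x,bb.fun,bl.sum(),zb)
print('pocket in tool',o.inv().apply(np.r_[bb.x[:2],.046]-t))
m=near(t,.06)&(W[...,2]>t[2]+.008)&(W[...,2]<t[2]+.024)&(hsv[...,2]>150); print('held',m.sum(),np.median(W[m][:,2])-t[2])
q=o.inv().apply(W[m]-t); print(np.percentile(q,[1,50,99],axis=0))
E
```

```text
clock: 11.08
tcp_pos: [0.4342, -0.2713, 0.1425]
orientation: [2.014, 2.406, 0.003]
contact_force: [-0.7, -0.2, -1.8]
grip_width: 0.0593
gripper_force: 34.0
clock: 12.08
tcp_pos: [0.6111, -0.0406, 0.1399]
orientation: [-2.013, -2.411, 0.002]
contact_force: [0.0, -0.5, -1.1]
grip_width: 0.0592
gripper_force: 34.0
[ 0.6108 -0.0414  0.14  ] [[-0.1769  0.9842 -0.0005]
 [ 0.9842  0.1769 -0.0013]]
pocket fit [0.6005 0.0272 0.1842] 5.087491224738147 3027 0.05399667350973997
pocket in tool [0.0694 0.002  0.094 ]
held 12252 0.01509262361280267
[[-0.0298 -0.0288 -0.0165]
 [ 0.0054 -0.0002 -0.0151]
 [ 0.0407  0.0288 -0.0136]]
```

View pics/w4.png

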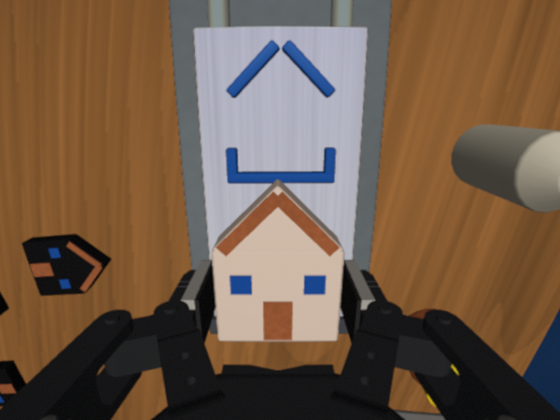

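The picture shows the tile held upright at (278, 270), with the pocket straight ahead at (281, 115). Next I fit the held tile in the tool frame.

```bash
python3 - <<'E'
from fit import *
d=np.load('d4.npy'); p=cv2.imread('pics/w4.png')[:,:,::-1]
t,o=tool(); W=proj('wrist',d,np.ones(d.shape,bool)).reshape(*d.shape,3)
m=(np.hypot(W[...,0]-t[0],W[...,1]-t[1])<.065)&(abs(W[...,2]-t[2]-.015)<.004)
n,l,s,_=cv2.connectedComponentsWithStats(m.astype(np.uint8)); m=l==l[250,278]
v,u=np.nonzero(m)
q=o.inv().apply(proj('wrist',d,m,t[2]+.0151)-t)
# pose local: tile y along tool x, tile x along tool y -> coordinates (ty, tx)
b=q[:,[1,0]]; print(len(b),b.min(0),b.max(0))
edge=m^cv2.erode(m.astype(np.uint8),np.ones((3,3),np.uint8)).astype(bool)
e=o.inv().apply(proj('wrist',d,edge,t[2]+.0151)-t)[:,[1,0]]
def cost(s):
    a=R.from_euler('z',s[2]).as_matrix()[:2,:2]; L=(e-s[:2])@a
    dd=np.array([cv2.pointPolygonTest(poly,(float(x),float(y)),True) for x,y in L]); return np.mean(np.minimum(abs(dd),.004)**2)*1e6
k=minimize(cost,[0,.003,0.01],method='Nelder-Mead'); print('tile (tool y, tool x, ang tool z sense flipped)',k.x,k.fun)
zz=np.polyfit(b[:,0],W[m][:,2],1),np.polyfit(b[:,1],W[m][:,2],1); print('tilt',zz[0][0],zz[1][0])
E
```

```text
16495 [-0.0434 -0.0304] [0.0439 0.0484]
tile (tool y, tool x, ang tool z sense flipped) [-0.0001  0.0021  0.011 ] 7.6631727682284065
tilt -0.001815749579681723 -0.005042121530309645
```

```bash
python3 -m jog '[{"fingers":0.05,"x":0.03,"y":0.002,"z":0,"rx":0,"ry":0,"rz":0},{"fingers":0.05,"x":0.0375,"y":0,"z":0,"rx":0,"ry":0,"rz":0},{"fingers":0.05,"x":0,"y":0,"z":0.05,"rx":0,"ry":0,"rz":0},{"fingers":0.05,"x":0,"y":0,"z":0.03,"rx":0,"ry":0,"rz":0},{"fingers":0.05,"x":0,"y":0,"z":0,"rx":0,"ry":0,"rz":0},{"fingers":0.05,"x":0,"y":0,"z":0,"rx":0,"ry":0,"rz":0}]'
python3 - <<'E'
from h import *
p,d=save('wrist','w5.png'); t,o=tool(); print(t,o.as_matrix()[:,1])
q=p[130:390,170:390]; cv2.imwrite('pics/w5c.png',cv2.resize(q,None,fx=2.3,fy=2.3,interpolation=cv2.INTER_CUBIC)[:,:,::-1])
E
```

```text
clock: 12.88
tcp_pos: [0.6024, 0.0254, 0.0616]
orientation: [2.015, 2.409, 0.001]
contact_force: [0.3, -0.7, -0.2]
grip_width: 0.0589
gripper_force: 34.0
[0.6028 0.0257 0.062 ] [0.9842 0.177  0.0025]
```

View pics/w5c.png

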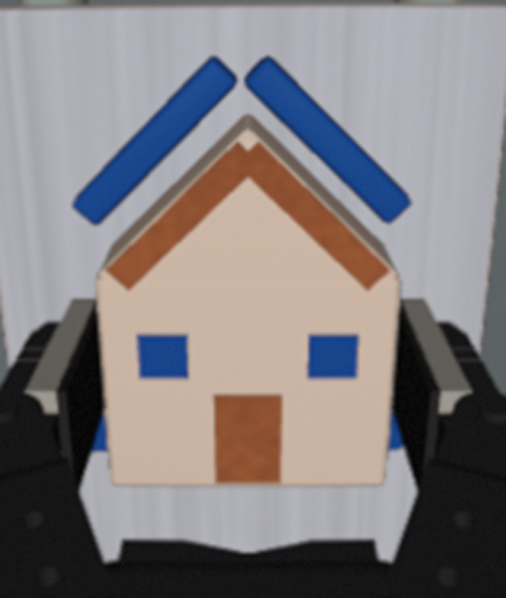

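The tile is above the pocket and square to it. It looks about 1.5 mm too far right: its peak is at x = 248 and the roof-wall apex at 241. I'll check that numerically.

```bash
python3 - <<'E'
from fit import *
p,d=r.grab_frame('wrist'); hsv=cv2.cvtColor(p,cv2.COLOR_RGB2HSV); t,o=tool()
c=r.get_calibration('wrist'); T=np.array(c['extrinsics'])
W=proj('wrist',d,np.ones(d.shape,bool)).reshape(*d.shape,3); L=o.inv().apply((W-t).reshape(-1,3)).reshape(W.shape)
sat=(hsv[...,1]>130)&(abs(hsv[...,0].astype(int)-112)<12)
bl=sat&(abs(W[...,2]-.053)<.008)&(L[...,0]>.015)&(np.hypot(L[...,0],L[...,1])<.085)
b=o.inv().apply(proj('wrist',d,bl,.054)-t)[:,[1,0]]
def ct(s): 
    dd=np.array([-cv2.pointPolygonTest(poly,(float(x),float(y)),True) for x,y in b-s]); return np.mean((dd-.006)**2)*1e6
k=minimize(ct,[0,.003],method='Nelder-Mead'); print('pocket tool(y,x)',k.x,k.fun,len(b))
m=(L[...,2]<-.0115)&(L[...,2]>-.019)&(abs(L[...,1])<.034)&(L[...,0]>-.04)&(L[...,0]<.055)
m=cv2.morphologyEx(m.astype(np.uint8),cv2.MORPH_OPEN,np.ones((5,5),np.uint8)).astype(bool)
ed=m^cv2.erode(m.astype(np.uint8),np.ones((3,3),np.uint8)).astype(bool)
e=o.inv().apply(proj('wrist',d,ed,t[2]+.0151)-t)[:,[1,0]]; 
e=e[(e[:,1]>.022)|(e[:,1]<-.025)]
def ce(s):
    dd=np.array([cv2.pointPolygonTest(poly,(float(x),float(y)),True) for x,y in e-s]); return np.mean(np.minimum(abs(dd),.003)**2)*1e6
k2=minimize(ce,[0,.002],method='Nelder-Mead'); print('tile',k2.x,k2.fun,len(e),'median z',np.median(L[m][:,2]),'wall z',np.median(W[bl][:,2]))
print('move',k.x-k2.x)
E
```

```text
pocket tool(y,x) [-0.0018  0.003 ] 4.33110448015402 2576
tile [0.     0.0024] 2.3039271923211566 496 median z -0.015179259287042685 wall z 0.053906499043776215
move [-0.0018  0.0006]
```

```bash
python3 -m jog '[{"fingers":0.05,"x":0.0005,"y":-0.0017,"z":0,"rx":0,"ry":0,"rz":0},{"fingers":0.05,"x":0,"y":0,"z":0.004,"rx":0,"ry":0,"rz":0},{"fingers":0.05,"x":0,"y":0,"z":0.004,"rx":0,"ry":0,"rz":0},{"fingers":0.05,"x":0,"y":0,"z":0.003,"rx":0,"ry":0,"rz":0},{"fingers":0.05,"x":0,"y":0,"z":0,"rx":0,"ry":0,"rz":0}]'
```

```text
clock: 13.6
tcp_pos: [0.5998, 0.0268, 0.0489]
orientation: [-2.013, -2.411, 0.001]
contact_force: [-0.2, 0.1, -1.1]
grip_width: 0.0588
gripper_force: 34.0
```

```bash
python3 -m jog '[{"fingers":0.05,"x":0,"y":0,"z":0.0015,"rx":0,"ry":0,"rz":0},{"fingers":0.05,"x":0,"y":0,"z":0,"rx":0,"ry":0,"rz":0}]'; python3 -m jog '[{"fingers":0.05,"x":0,"y":0,"z":0.001,"rx":0,"ry":0,"rz":0},{"fingers":0.05,"x":0,"y":0,"z":0,"rx":0,"ry":0,"rz":0}]'
```

```text
clock: 13.85
tcp_pos: [0.6, 0.0268, 0.0477]
orientation: [-2.014, -2.411, 0.0]
contact_force: [-0.4, -0.2, -1.6]
grip_width: 0.0589
gripper_force: 34.0
clock: 14.1
tcp_pos: [0.6001, 0.0269, 0.0468]
orientation: [2.013, 2.411, 0.0]
contact_force: [-0.2, -0.8, -1.1]
grip_width: 0.0591
gripper_force: 34.0
```

```bash
for i in 1; do python3 -m jog '[{"fingers":0.05,"x":0,"y":0,"z":0.0007,"rx":0,"ry":0,"rz":0},{"fingers":0.05,"x":0,"y":0,"z":0,"rx":0,"ry":0,"rz":0}]'; done
```

```text
clock: 14.35
tcp_pos: [0.6001, 0.0268, 0.0468]
orientation: [-2.013, -2.411, -0.001]
contact_force: [-3.3, 0.3, 5.6]
grip_width: 0.059
gripper_force: 34.8
```

```bash
python3 -m jog '[{"fingers":0.05,"x":0,"y":0,"z":0.0007,"rx":0,"ry":0,"rz":0},{"fingers":0.05,"x":0,"y":0,"z":0,"rx":0,"ry":0,"rz":0}]'
```

```text
clock: 14.6
tcp_pos: [0.6001, 0.0269, 0.0467]
orientation: [-2.013, -2.411, -0.001]
contact_force: [-4.8, 0.3, 11.4]
grip_width: 0.059
gripper_force: 35.5
```

```bash
python3 -m jog '[{"fingers":0.05,"x":0,"y":0,"z":0.0005,"rx":0,"ry":0,"rz":0},{"fingers":0.05,"x":0,"y":0,"z":0,"rx":0,"ry":0,"rz":0}]'
```

```text
clock: 14.85
tcp_pos: [0.6001, 0.0268, 0.0467]
orientation: [-2.013, -2.411, -0.002]
contact_force: [-6.8, 1.3, 16.7]
grip_width: 0.0589
gripper_force: 36.0
```

The tile is on the pocket floor. I'll ease off, release it, then check.

```bash
python3 -m jog '[{"fingers":0.05,"x":0,"y":0,"z":-0.0015,"rx":0,"ry":0,"rz":0},{"fingers":0.07,"x":0,"y":0,"z":0,"rx":0,"ry":0,"rz":0},{"fingers":0.07,"x":0,"y":0,"z":0,"rx":0,"ry":0,"rz":0},{"fingers":0.07,"x":0,"y":0,"z":-0.02,"rx":0,"ry":0,"rz":0},{"fingers":0.07,"x":0,"y":0,"z":-0.05,"rx":0,"ry":0,"rz":0},{"fingers":0.07,"x":-0.045,"y":0,"z":-0.04,"rx":0,"ry":0,"rz":0},{"fingers":0.06,"x":-0.05,"y":0,"z":-0.01,"rx":0,"ry":0,"rz":0},{"fingers":0.06,"x":0,"y":0,"z":0,"rx":0,"ry":0,"rz":0}]'
python3 - <<'E'
from h import *
p,d=save('wrist','w6.png'); t,o=tool(); hsv=cv2.cvtColor(p,cv2.COLOR_RGB2HSV)
W=proj('wrist',d,np.ones(d.shape,bool)).reshape(*d.shape,3)
m=(np.hypot(W[...,0]-.6,W[...,1]-.027)<.03)&(hsv[...,1]<90); print('top z',np.median(W[m][:,2]),'plane',np.linalg.lstsq(np.c_[W[m][:,:2],np.ones(m.sum())],W[m][:,2],rcond=None)[0])
red=(hsv[...,1]>150)&((hsv[...,0]<8)|(hsv[...,0]>172))&(abs(W[...,2]-.096)<.006)
q=cv2.minAreaRect(W[red][:,:2].astype(np.float32)); print(q,'handle tool',o.inv().apply([q[0][0]-t[0],q[0][1]-t[1],0]),t)
print('handle by old tcp',o.inv().apply([.6246-t[0],-.1011-t[1],0]))
E
```

```text
clock: 15.85
tcp_pos: [0.6178, -0.0727, 0.1697]
orientation: [2.019, 2.4, 0.002]
contact_force: [0.2, 0.4, -0.7]
grip_width: 0.06
gripper_force: 0.0
top z 0.06080846138038962 plane [ 0.2784 -1.5706 -0.0437]
((0.6235746741294861, -0.09535413235425949), (0.02130827307701111, 0.02912556566298008), 11.713909149169922) handle tool [-0.0267  0.0016  0.    ] [ 0.6173 -0.0694  0.1683]
handle by old tcp [-0.0325  0.0016  0.    ]
```

View pics/w6.png

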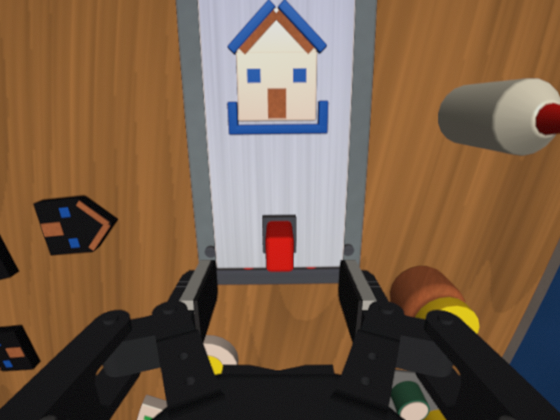

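The tile sits flat inside the pocket walls at (277, 85), and the carriage is still at the loading stop. I'll re-grip the handle at (279, 245).

```bash
python3 -m jog '[{"fingers":0.06,"x":-0.03,"y":0.0015,"z":0,"rx":0,"ry":0,"rz":0},{"fingers":0.06,"x":0,"y":0,"z":0.04,"rx":0,"ry":0,"rz":0},{"fingers":0.06,"x":0,"y":0,"z":0.04,"rx":0,"ry":0,"rz":0},{"fingers":0.06,"x":0,"y":0,"z":0.0225,"rx":0,"ry":0,"rz":0},{"fingers":0.01,"x":0,"y":0,"z":0,"rx":0,"ry":0,"rz":0},{"fingers":0.01,"x":0,"y":0,"z":0,"rx":0,"ry":0,"rz":0},{"fingers":0.01,"x":0,"y":0,"z":0,"rx":0,"ry":0,"rz":0},{"fingers":0.01,"x":0,"y":0,"z":0,"rx":0,"ry":0,"rz":0}]' 30
```

```text
clock: 16.9
tcp_pos: [0.6236, -0.0957, 0.0651]
orientation: [-2.013, -2.412, -0.001]
contact_force: [-5.2, 1.7, 6.7]
grip_width: 0.0213
gripper_force: 33.2
```

```bash
python3 -m jog '[{"fingers":0.01,"x":0.003,"y":0,"z":0,"rx":0,"ry":0,"rz":0},{"fingers":0.01,"x":0.006,"y":0,"z":0,"rx":0,"ry":0,"rz":0},{"fingers":0.01,"x":0.009,"y":0,"z":0,"rx":0,"ry":0,"rz":0},{"fingers":0.01,"x":0.011,"y":0,"z":0,"rx":0,"ry":0,"rz":0},{"fingers":0.01,"x":0.011,"y":0,"z":0,"rx":0,"ry":0,"rz":0},{"fingers":0.01,"x":0.011,"y":0,"z":0,"rx":0,"ry":0,"rz":0},{"fingers":0.01,"x":0.011,"y":0,"z":0,"rx":0,"ry":0,"rz":0},{"fingers":0.01,"x":0.011,"y":0,"z":0,"rx":0,"ry":0,"rz":0}]'
```

```text
clock: 17.9
tcp_pos: [0.6105, -0.0251, 0.0651]
orientation: [2.014, 2.41, -0.001]
contact_force: [-5.1, -4.0, 9.6]
grip_width: 0.0218
gripper_force: 33.7
```

```bash
python3 -m jog '[{"fingers":0.01,"x":0.011,"y":0,"z":0,"rx":0,"ry":0,"rz":0},{"fingers":0.01,"x":0.011,"y":0,"z":0,"rx":0,"ry":0,"rz":0},{"fingers":0.01,"x":0.011,"y":0,"z":0,"rx":0,"ry":0,"rz":0},{"fingers":0.01,"x":0.011,"y":0,"z":0,"rx":0,"ry":0,"rz":0},{"fingers":0.01,"x":0.011,"y":0,"z":0,"rx":0,"ry":0,"rz":0},{"fingers":0.01,"x":0.01,"y":0,"z":0,"rx":0,"ry":0,"rz":0},{"fingers":0.01,"x":0.008,"y":0,"z":0,"rx":0,"ry":0,"rz":0},{"fingers":0.01,"x":0.005,"y":0,"z":0,"rx":0,"ry":0,"rz":0}]'
```

```text
clock: 18.9
tcp_pos: [0.5962, 0.0522, 0.0651]
orientation: [-2.014, -2.411, 0.001]
contact_force: [-7.4, -3.6, 11.5]
grip_width: 0.0219
gripper_force: 33.9
```

```bash
python3 -m jog '[{"fingers":0.01,"x":0.003,"y":0,"z":0,"rx":0,"ry":0,"rz":0},{"fingers":0.01,"x":0.003,"y":0,"z":0,"rx":0,"ry":0,"rz":0},{"fingers":0.01,"x":0.003,"y":0,"z":0,"rx":0,"ry":0,"rz":0},{"fingers":0.01,"x":0,"y":0,"z":0,"rx":0,"ry":0,"rz":0}]'
```

```text
clock: 19.4
tcp_pos: [0.5946, 0.0608, 0.065]
orientation: [-2.014, -2.411, 0.001]
contact_force: [-7.3, -3.2, 11.7]
grip_width: 0.0214
gripper_force: 34.1
```

```bash
python3 -m jog '[{"fingers":0.01,"x":0.002,"y":0,"z":0,"rx":0,"ry":0,"rz":0},{"fingers":0.01,"x":0.002,"y":0,"z":0,"rx":0,"ry":0,"rz":0},{"fingers":0.01,"x":0,"y":0,"z":0,"rx":0,"ry":0,"rz":0}]'
```

```text
clock: 19.77
tcp_pos: [0.5946, 0.0608, 0.0651]
orientation: [2.015, 2.406, -0.004]
contact_force: [-5.4, -12.3, 9.1]
grip_width: 0.0213
gripper_force: 33.7
```

```bash
python3 -m jog '[{"fingers":0.01,"x":0.002,"y":0,"z":0,"rx":0,"ry":0,"rz":0},{"fingers":0.01,"x":0.001,"y":0,"z":0,"rx":0,"ry":0,"rz":0},{"fingers":0.01,"x":0,"y":0,"z":0,"rx":0,"ry":0,"rz":0}]'
```

```text
clock: 20.15
tcp_pos: [0.5947, 0.0608, 0.0651]
orientation: [2.015, 2.401, -0.007]
contact_force: [-1.5, -17.8, 5.6]
grip_width: 0.0215
gripper_force: 33.6
```

At the home stop. I'll relieve the push, release, back off straight up, and check.

```bash
python3 -m jog '[{"fingers":0.01,"x":-0.006,"y":0,"z":-0.001,"rx":0,"ry":0,"rz":0},{"fingers":0.05,"x":0,"y":0,"z":0,"rx":0,"ry":0,"rz":0},{"fingers":0.05,"x":0,"y":0,"z":0,"rx":0,"ry":0,"rz":0},{"fingers":0.05,"x":0,"y":0,"z":-0.02,"rx":0,"ry":0,"rz":0},{"fingers":0.05,"x":0,"y":0,"z":-0.04,"rx":0,"ry":0,"rz":0},{"fingers":0.06,"x":-0.04,"y":0,"z":-0.04,"rx":0,"ry":0,"rz":0},{"fingers":0.06,"x":-0.04,"y":0,"z":-0.02,"rx":0,"ry":0,"rz":0},{"fingers":0.06,"x":0,"y":0,"z":0,"rx":0,"ry":0,"rz":0}]'
python3 - <<'E'
from h import *
p,d=save('wrist','w7.png'); hsv=cv2.cvtColor(p,cv2.COLOR_RGB2HSV); W=proj('wrist',d,np.ones(d.shape,bool)).reshape(*d.shape,3)
red=(hsv[...,1]>150)&((hsv[...,0]<8)|(hsv[...,0]>172))&(abs(W[...,2]-.096)<.006)&(np.hypot(W[...,0]-.595,W[...,1]-.06)<.05)
print(cv2.minAreaRect(W[red][:,:2].astype(np.float32)))
print(r.get_obs()['contact_force'])
E
```

```text
clock: 21.15
tcp_pos: [0.6111, -0.0206, 0.1889]
orientation: [2.017, 2.401, 0.005]
contact_force: [-0.1, 0.9, -1.1]
grip_width: 0.0602
gripper_force: 0.0
((0.5938451290130615, 0.05952482670545578), (0.021340539678931236, 0.02797086536884308), 10.178013801574707)
[ 0.0623  0.1137 -0.6578]
```

View pics/w7.png

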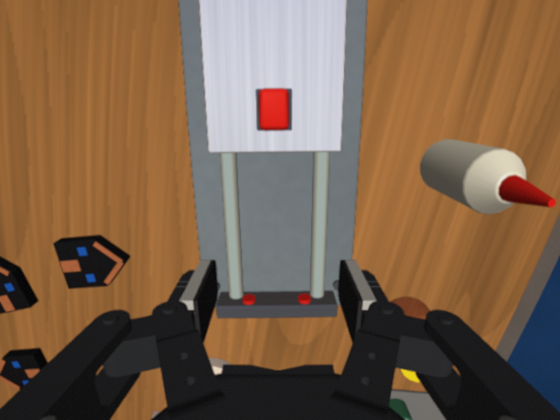

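The handle is at (274, 109) with the carriage home, and the hand is clear. The camera and the force reading at the stop both put it fully home.

```bash
python3 -c "
from bench import r
print(r.hand_in())"
```

```text
the job is handed in; nothing more can be done
None
```

I pulled the carriage out to its loading stop, set the house tile in the pocket, slid the carriage home and handed the job in at about 21 s; no verdict came back, and the tile was under the head in my last picture, so I last saw it seated before the slide home.

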